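# Set up the guided stirring rod over the open jar

### The arm

A 7-joint arm with a two-finger parallel gripper is mounted at the origin on the work surface. World frame = base frame: x ahead of the robot, y to its left, z up, the work surface at z = 0. Lengths are in m, angles in degrees, forces in N, time in s.
With the tool pointing down it reaches from about 0.35 to 0.775 m from the base axis. Payload 3.1 kg.
Tool frame: the origin (TCP) lies on the centre line of the jaws, within the pads' length; the fingertips stand 17 mm ahead of it and the grasp point (between the pads) lies 2 mm behind it (robot.tip_reach is the distance from the TCP to the fingertips, in m); z points along the fingers, y is the direction in which the jaws open and shut (so a half turn about z gives the same grasp; the last joint's range is limited). The gripper opens to 85 mm and grips with 20 to 120 N. Pads are 22 mm wide; open, the fingers measure 114 mm over their backs; the gripper's body (76 mm by 85 mm) begins 54 mm behind the grasp point. The pads swing forward as they close: fully open they stand 13 mm farther back than shut.
Start: joints at [72.038, 17.813, 0.802, 86.603, -0.252, 75.585, -1.558], TCP at [0.148, -0.53, 0.248] pointing down, gripper open.
Joint ranges: [-154.91, 154.91], [-16.99, 109.72], [-72.82, 74.43], [7.12, 147.25], [-82.49, 262.49], [11.32, 116.49], [-174.64, 174.64]. Speed limits (degrees/s): [159.86, 159.86, 180, 180, 180, 180, 180].

### API

Orientations are given as [roll, pitch, yaw] about the fixed x, y, z axes, in that order (R = Rz(yaw) Ry(pitch) Rx(roll)).
In Python, from station import robot, fingers, vision, workorder, recognise gives the robot as it stands. Calls block until the motion is done:
- robot.move_to(position, orientation): joint-space move of the TCP to a pose.
- robot.line_to(position, orientation=None, velocity=0.15, f_stop=None): straight line of the TCP; orientation=None keeps the orientation; velocity is the mean speed in m/s. With f_stop (N) it stops when the force on the tool has changed by that much, and returns True; else False.
- robot.move_j(angles): joint-space move.
- fingers.gripper_to(opening, force=None): opening from 0.0 (shut) to 1.0 (fully open); force is the grip in N (None keeps the last); returns when the fingers have stopped.
- robot.pause(seconds).
- robot.inverse_kinematics(position, orientation): joint angles nearest the present ones, or None.
- vision.grab_frame(name): name is "scene" or "side" or "wrist"; returns the picture (400x640x3 uint8, red, green, blue); there is no depth.
- vision.calibration(name): a dict with "mtx" (3x3 intrinsics, pixels), "extrinsics" (4x4, takes a point from world to camera coordinates); the wrist camera has in their place "T_tool_cam" (4x4, takes a point from camera to tool coordinates, whose origin is the TCP and whose axes are the flange's). Camera axes: x right, y up, looking along -z (the intrinsics and any distortion apply to the point x, -y, -z); pixel columns grow to the right and rows downward; lengths in m; the calibration is good to about 2 mm. A picture is of the moment at which its call begins: read the wrist's pose just before it. calibration takes no time and is no camera call.
A pose or a line that the arm cannot do raises robot.PlanningError and nothing moves.
- workorder.close_job(): hands the job in, once; it reports no verdict.
Trained networks look in the newest picture that a camera, given by its name, has taken for a name from the list of things; names that differ only in an ending like _2 or _b are one class to them, and where a whole thing is asked for, a point or a joint stands for the part that bears it (a point fixed in the world has none). Each returns a list of dicts, best first, with "p" (0 to 1); they miss things now and then, are a little off and sometimes report something else, mostly with a low value. They report only what shows in the picture. A call takes as long as a camera call.
- recognise(label, camera): "rect" ([centre column, centre row, width, height] in pixels, round what is visible of it).
Readings, each from a call of its own:
- robot.current_time_s(): time.
- robot.current_joint_positions(): joint angles.
- robot.current_dq(): joint speeds.
- robot.current_joint_torque(): joint torques, N m.
- robot.current_tool_pos(): TCP position.
- robot.current_eef_rot(): TCP orientation.
- robot.current_contact_force(): force on the tool from outside, world axes, zero at the start.
- robot.current_torque(): the same for the moment, N m.
- robot.current_finger_gap(): opening from 0.0 (shut) to 1.0 (fully open).
Only numpy, scipy, OpenCV 4.12 (cv2) and the standard library are available. Lean on these libraries where they do the work, as an engineer would, in place of code of your own. Each camera call takes 0.05 s, during which the arm holds its last target.

### The job

Take the mixer's stiff guide arm by its orange knob and swing it until the eye at its end is centred over the open jar. Then lift the blue-handled stirring rod out of the rack and lower it through the eye into the jar, holding it until its collar rests on the eye, and let go. Leave both jars in their seats and everything else where it is.

Things in the scene. Friction and masses are not known exactly. Their poses are not given: they have to be found in the camera images.
- mixer: White jar mixer, fixed. Origin on the table under the vertical hinge of its guide arm. A base plate 270 mm wide and 20 mm high reaches 225 mm towards its -x and carries two jar seats (grey rims 6 mm high, 83 mm across), each 160 mm from the hinge axis, at 0.5 rad to either side of -x. Behind the hinge (its +x, to 155 mm) a console 80 mm high with a screen.
- guide_arm (a joint): Angle of the guide arm about its vertical hinge, rad: 0 points along the mixer's -x, positive turns anticlockwise seen from above (so +0.5 brings the eye over the seat on the mixer's -y side, -0.5 over the one on its +y side); stops at -1 and +1. Stiff (about 5 N at the knob) and stays where it is left.
- guide_hinge (a point): A point on the hinge axis at the height of the eye's top face. The hub is 50 mm across, its top 151 mm above the table.
- guide_knob (a point): Upright orange knob on the guide arm, a round post 16 mm in diameter, 85 mm from the hinge axis. This point is on its axis, 16 mm below its top; the knob stands from 141 to 181 mm above the table, the arm's bar (22 mm wide) below it.
- eye (a point): Centre of the top face of the eye: a dark steel block 38 x 38 x 16 mm at the arm's end with a vertical through hole 13 mm in diameter, 160 mm from the hinge axis. Top face 143 mm, underside 127 mm above the table. Its x axis runs along the arm towards the hinge, z up.
- open_jar: Open white plastic jar, loose in one of the two seats, 70 mm across, 70 mm tall, wall 3 mm, floor 4 mm. Origin at the centre of its underside (20 mm above the table).
- jar_mouth (a point): Centre of the open jar's mouth, level with its rim, 90 mm above the table.
- lidded_jar: White jar with a red lid, loose in the other seat, 74 mm across, 75 mm tall, origin at the centre of its underside. Stays there.
- rack: Aluminium rack, fixed, origin on the table under its centre: a shelf 50 x 190 mm, its top 120 mm above the table, with three holes 13 mm wide in a row along its y, 60 mm apart. Three tools hang in it by their black collars, in any order.
- stir_rod: The stirring rod, loose, 90 g or so, hanging upright in the rack. Origin on its axis at the underside of its black collar (26 mm across, 6 mm thick). Above the collar a round blue grip 18 mm in diameter, from 6 to 51 mm above the origin; below it a round steel shaft 10 mm in diameter, 95 mm long, its end tapered to 5 mm. z points up to the grip.
- rod_tip (a point): Lower end of the stirring rod's shaft, 95 mm below its origin.
- spatula: White-handled spatula hanging in the rack (grip 14 mm across, top 56 mm above its origin). Origin on its axis at its collar's underside. Stays there.
- dip_gauge: Dip gauge with a red ball knob (28 mm across, top 50 mm above its origin) hanging in the rack. Origin on its axis at its collar's underside. Stays there.
- red_jar: Closed white jar with a red lid, 74 mm across, 75 mm tall, on the table beside the mixer, on its left seen from the robot; origin under its centre. A bystander.

How it is judged:
By the outcome, as a careful person would: the job done as asked, in the order asked, and still so for the second after the job is handed in, with the robot touching nothing.
It also fails if it takes over 64 s, if anything falls off the work surface, if the arm or the gripper's body presses on something with over 40 N, if the wrist force passes 120 N, or if a joint passes its speed limit or range.

## Working session

There is one attempt and no reset: what is moved stays moved. The work goes in short steps, each a Python script; the robot and the scene stay as the last script left them, time stands still between calls to the robot, and variables do not carry over. Pictures are saved under pics/ and viewed, and the job is handed in when it is done.

```bash
mkdir -p pics; ls; python3 - <<'E'
from station import robot, fingers, vision, workorder, recognise
import cv2
for n in ["scene","side","wrist"]:
    im=vision.grab_frame(n); cv2.imwrite(f"pics/{n}0.png",im[:,:,::-1])
    c=vision.calibration(n); print(n,{k:(v.round(4).tolist() if hasattr(v,'round') else v) for k,v in c.items()})
    if n!="wrist":
        for l in ["guide_knob","eye","guide_hinge","open_jar","lidded_jar","stir_rod","spatula","dip_gauge","rack","mixer","red_jar"]:
            r=recognise(l,n); print(l,[( [round(float(x),1) for x in d["rect"]],round(float(d["p"]),2)) for d in r[:2]])
print(robot.current_time_s())
E
```

```text
pics
scene {'mtx': [[392.9702, 0.0, 325.19], [0.0, 392.9702, 196.6848], [0.0, 0.0, 1.0]], 'extrinsics': [[0.432, 0.9019, 0.0086, -0.2778], [-0.5193, 0.2409, 0.8199, 0.2067], [0.7374, -0.3586, 0.5724, -1.6768], [0.0, 0.0, 0.0, 1.0]]}
guide_knob [([355.8, 185.2, 42.6, 37.9], 0.89)]
eye [([357.0, 186.6, 45.4, 45.1], 0.75), ([357.1, 189.2, 18.9, 28.0], 0.43)]
guide_hinge [([366.1, 219.3, 143.1, 112.2], 0.62), ([408.6, 170.2, 20.0, 21.8], 0.24)]
open_jar [([321.9, 205.2, 23.1, 25.5], 0.85), ([201.2, 209.6, 15.4, 41.1], 0.18)]
lidded_jar [([357.4, 187.8, 19.7, 29.2], 0.88), ([357.2, 185.7, 38.4, 40.4], 0.47)]
stir_rod [([242.1, 199.0, 7.6, 35.8], 0.46)]
spatula [([222.6, 203.8, 7.3, 32.5], 0.7)]
dip_gauge [([201.2, 210.0, 15.5, 40.2], 0.64)]
rack [([226.0, 217.2, 69.6, 55.1], 0.66)]
mixer [([363.7, 218.9, 146.2, 111.0], 0.56), ([322.2, 202.7, 25.9, 33.2], 0.24)]
red_jar [([409.0, 170.6, 23.7, 22.8], 0.87)]
side {'mtx': [[376.7162, 0.0, 319.7338], [0.0, 376.7162, 194.6086], [0.0, 0.0, 1.0]], 'extrinsics': [[0.9934, -0.1137, -0.0132, -0.5536], [0.0758, 0.5669, 0.8203, -0.136], [-0.0858, -0.8
[... 222 characters left out ...]
en_jar [([312.1, 209.9, 27.5, 37.1], 0.78), ([295.6, 262.1, 14.8, 23.4], 0.17)]
lidded_jar [([293.6, 180.7, 22.1, 27.3], 0.59), ([294.9, 289.6, 15.7, 27.4], 0.26)]
stir_rod [([298.5, 240.6, 7.4, 22.1], 0.75)]
spatula []
dip_gauge [([294.6, 289.0, 15.9, 28.7], 0.82), ([295.2, 178.8, 21.8, 22.3], 0.2)]
rack [([297.0, 293.0, 35.4, 117.4], 0.73)]
mixer [([342.2, 191.8, 152.0, 94.3], 0.95)]
red_jar [([282.0, 147.3, 23.3, 28.5], 0.9), ([297.9, 239.6, 15.0, 22.5], 0.53)]
wrist {'mtx': [[314.7506, 0.0, 322.0657], [0.0, 314.7506, 196.6673], [0.0, 0.0, 1.0]], 'T_tool_cam': [[-0.0007, 0.9657, 0.2595, 0.0654], [1.0, 0.0005, 0.0009, 0.0007], [0.0007, 0.2595, -0.9657, -0.1259], [0.0, 0.0, 0.0, 1.0]]}
1.25
```

```bash
python3 - <<'E'
import cv2
a=cv2.imread("pics/scene0.png")[120:290,170:450]; cv2.imwrite("pics/s0z.png",cv2.resize(a,(784,476),interpolation=2))
a=cv2.imread("pics/side0.png")[110:360,240:440]; cv2.imwrite("pics/d0z.png",cv2.resize(a,(480,600),interpolation=2))
E
```

```text
(no output)
```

View pics/s0z.png

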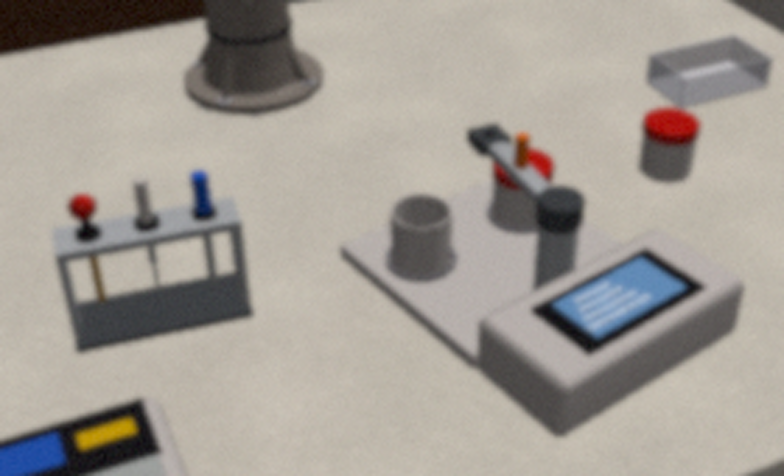

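View pics/d0z.png

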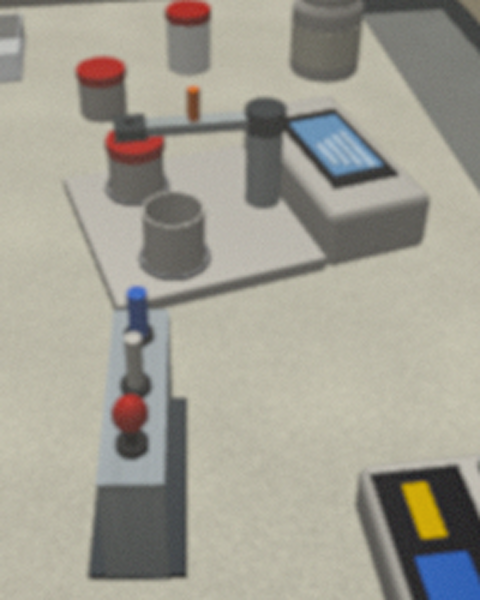

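View pics/wrist0.png

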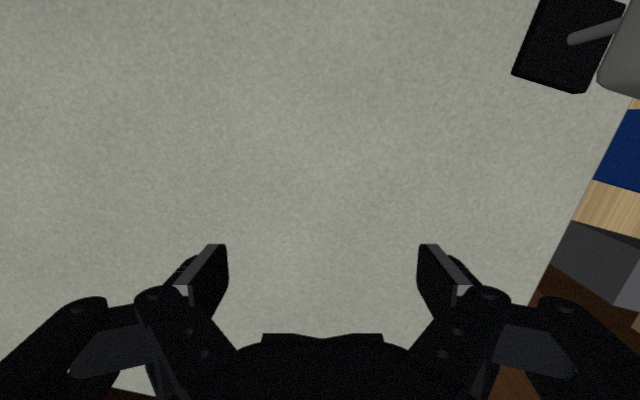

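```bash
cat > h.py <<'E'
from station import robot, fingers, vision, workorder, recognise
import numpy as np, cv2
from scipy.spatial.transform import Rotation as R
def campose(n):
    c=vision.calibration(n)
    if n=="wrist":
        T=np.eye(4); T[:3,:3]=R.from_euler('xyz',robot.current_eef_rot(),degrees=True).as_matrix(); T[:3,3]=robot.current_tool_pos()
        return c["mtx"],T@c["T_tool_cam"]
    return c["mtx"],np.linalg.inv(c["extrinsics"])
def ray(cp,px):
    K,T=cp; u,v=px
    d=np.array([(u-K[0,2])/K[0,0],-(v-K[1,2])/K[1,1],-1.]); d=T[:3,:3]@d
    return T[:3,3],d/np.linalg.norm(d)
def atz(cp,px,z):
    o,d=ray(cp,px); return o+d*(z-o[2])/d[2]
def proj(cp,p):
    K,T=cp; q=np.linalg.inv(T)@np.append(p,1); return np.array([K[0,2]+K[0,0]*q[0]/-q[2],K[1,2]-K[1,1]*q[1]/-q[2]])
def tri(rs):
    A=sum(np.eye(3)-np.outer(d,d) for o,d in rs); b=sum((np.eye(3)-np.outer(d,d))@o for o,d in rs)
    p=np.linalg.solve(A,b); return p,[np.linalg.norm(np.cross(p-o,d)) for o,d in rs]
def snap(n,name):
    cp=campose(n); im=vision.grab_frame(n); cv2.imwrite(f"pics/{name}.png",im[:,:,::-1]); np.savez(f"pics/{name}.npz",K=cp[0],T=cp[1]); return cp,im
def load(name):
    f=np.load(f"pics/{name}.npz"); return f["K"],f["T"]
E
python3 - <<'E'
from h import *
s,d=campose("scene"),campose("side")
P=dict(knobtop=((522,135),(194,88),.181),hub=((560,197),(266,106),.151),eye=((487,133),(130,124),.143),blue=((201,174),(137,291),.171),mouth=((421,211),(174,210),.09),ball=((82,206),(130,412),.156),spat=((141,184),(134,337),.176),redj=((671,126),(101,69),.075), lid=((523,165),(135,146),.095))
for k,(a,b,z) in P.items():
    pa=(170+a[0]/2.8,120+a[1]/2.8); pb=(240+b[0]/2.4,110+b[1]/2.4)
    p,e=tri([ray(s,pa),ray(d,pb)]); print(k,p.round(3),np.round(e,4),atz(s,pa,z).round(3),atz(d,pb,z).round(3))
E
```

```text
knobtop [0.578 0.135 0.18 ] [0.0003 0.0003] [0.579 0.134 0.181] [0.578 0.132 0.181]
hub [0.662 0.135 0.15 ] [0.0003 0.0003] [0.663 0.134 0.151] [0.662 0.132 0.151]
eye [0.502 0.133 0.141] [0.0014 0.0014] [0.504 0.133 0.143] [0.503 0.126 0.143]
blue [ 0.491 -0.199  0.168] [0.0004 0.0004] [ 0.494 -0.199  0.171] [ 0.491 -0.203  0.171]
mouth [0.542 0.03  0.086] [0.0009 0.0009] [0.546 0.029 0.09 ] [0.542 0.024 0.09 ]
ball [ 0.477 -0.32   0.155] [0.0002 0.0002] [ 0.479 -0.32   0.156] [ 0.477 -0.321  0.156]
spat [ 0.485 -0.259  0.171] [0.0012 0.0012] [ 0.495 -0.261  0.176] [ 0.485 -0.263  0.176]
redj [0.474 0.424 0.067] [0.0013 0.0013] [0.487 0.413 0.075] [0.474 0.41  0.075]
lid [0.507 0.18  0.085] [0.0038 0.0038] [0.516 0.176 0.095] [0.508 0.156 0.095]
```

```bash
python3 - <<'E'
from h import *
r=robot.current_eef_rot(); print(r, campose("wrist")[1][:3].round(3).tolist())
robot.line_to([0.148,-0.53,0.34],velocity=0.3)
for yaw in (0,90,180,-90):
  for p in ([0.5,-0.22,.33],[.52,.08,.35],[0.578,0.135,.163],[0.46,.08,.38]):
    print(yaw,p,robot.inverse_kinematics(p,[180,0,yaw]))
print(robot.current_time_s())
E
```

```text
[1.79998378e+02 1.82464188e-03 1.55811846e+01] [[0.268, 0.93, 0.25, 0.211], [-0.963, 0.259, 0.069, -0.513], [-0.001, -0.26, 0.966, 0.374]]
0 [0.5, -0.22, 0.33] [ 35.4517808   16.83726797 -18.25871108  77.34980183   5.21586343
  86.63001216 -72.38053478]
0 [0.52, 0.08, 0.35] [  29.90036409   21.44650709  -57.83858867   76.99257517   18.03439379
   91.13787692 -115.6873971 ]
0 [0.578, 0.135, 0.163] [  17.54956885   34.88107027  -50.03815704   85.51161864   27.37367181
   72.42352719 -125.72803076]
0 [0.46, 0.08, 0.38] [  38.37778699   12.8285238   -61.82472854   81.46677138   11.29667674
   92.34989371 -112.37065383]
90 [0.5, -0.22, 0.33] [ 42.37241159  17.93510233 -28.00818643  77.06895874   8.32594025
  87.01495777  15.09426338]
90 [0.52, 0.08, 0.35] [ 29.96314996  21.48489333 -57.95755823  76.99061382  18.09067621
  91.15401847 -25.73359508]
90 [0.578, 0.135, 0.163] [ 23.45862095  40.41652045 -62.63632788  85.29605521  36.32179044
  76.43427246 -42.11837333]
90 [0.46, 0.08, 0.38] [ 37.39232216  12.41116323 -60.28529406  81.49004528  10.76650981
  92.24434772 -21.87956088]
180 [0.5, 
[... 245 characters left out ...]
163] [ 22.23996517  38.98312406 -59.73973197  85.33909055  34.16773197
  75.35649099  49.39290299]
180 [0.46, 0.08, 0.38] [ 34.27725404  11.29672931 -55.6678515   81.56667978   9.31482147
  91.97890463  69.457815  ]
-90 [0.5, -0.22, 0.33] [  28.44524439   16.14314379   -8.70050308   77.64138269    2.41527791
   86.39491678 -160.06910686]
-90 [0.52, 0.08, 0.35] [ 31.86662128  22.77102361 -61.71854446  76.93209508  19.93777786
  91.71034642 152.7507415 ]
-90 [0.578, 0.135, 0.163] [ 23.11038259  39.98519416 -61.78578372  85.30827126  35.68332418
  76.10715258 138.32758839]
-90 [0.46, 0.08, 0.38] [ 38.54077542  12.90123613 -62.08383196  81.46296855  11.38838303
  92.3686237  157.54425755]
1.7083
```

```bash
python3 - <<'E'
from h import *
robot.move_to([0.49,-0.22,0.33],[180,0,0]); robot.pause(0.2)
snap("wrist","w1")
robot.move_to([0.54,0.09,0.34],[180,0,0]); robot.pause(0.2)
snap("wrist","w2")
for l in ["guide_knob","eye","open_jar","jar_mouth","guide_hinge"]:
    print(l,[([round(float(x),1) for x in d["rect"]],round(float(d["p"]),2)) for d in recognise(l,"wrist")[:2]])
print(robot.current_time_s(),robot.current_tool_pos())
E
```

```text
guide_knob [([271.2, 125.9, 58.7, 208.2], 0.73)]
eye [([275.9, 124.9, 55.9, 206.2], 0.58), ([628.2, 222.0, 23.6, 19.8], 0.33)]
open_jar [([370.8, 163.9, 60.2, 66.1], 0.77)]
jar_mouth []
guide_hinge [([279.0, 119.6, 271.0, 239.2], 0.76)]
5.35 [0.54004592 0.089782   0.3400168 ]
```

View pics/w1.png

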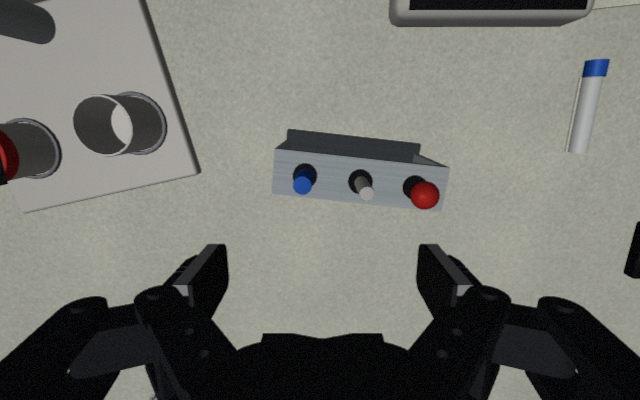

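View pics/w2.png

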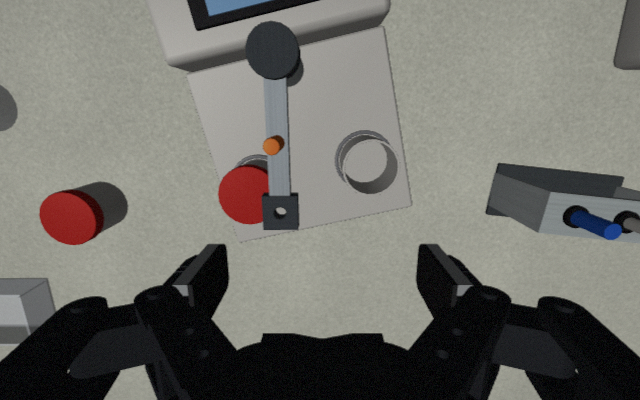

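```bash
python3 - <<'E'
import cv2
a=cv2.imread("pics/w2.png")[20:240,230:430]; cv2.imwrite("pics/w2z.png",cv2.resize(a,(545,600),interpolation=2))
a=cv2.imread("pics/w1.png")[130:220,260:460]; cv2.imwrite("pics/w1z.png",cv2.resize(a,(800,360),interpolation=2))
E
```

```text
(no output)
```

View pics/w2z.png

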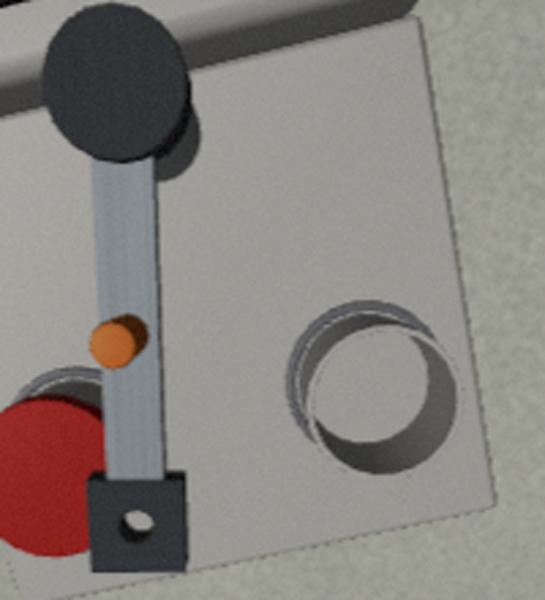

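View pics/w1z.png

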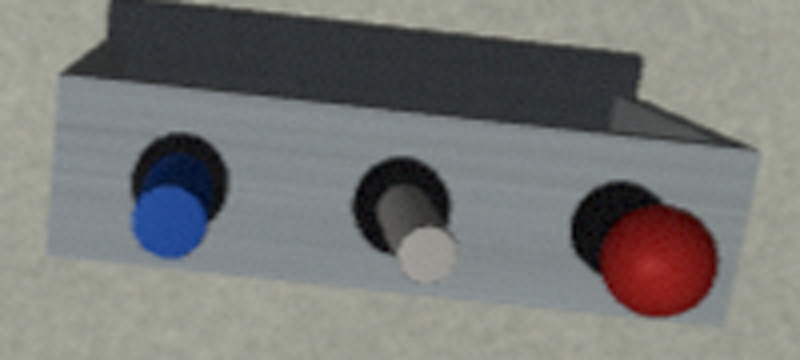

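```bash
python3 - <<'E'
from h import *
c=load("w2"); f=lambda a:(230+a[0]/2.725,20+a[1]/2.725)
H=atz(c,f((116,82)),.151);K=atz(c,f((113,345)),.181);E=atz(c,f((138,524)),.143);M=atz(c,f((382,399)),.09)
M2=[atz(c,f(q),.09) for q in ((306,399),(458,399),(382,325),(382,473))]
print("H",H,"K",K,"E",E,"M",M)
n=np.linalg.norm
print("HK",n((H-K)[:2]),"HE",n((H-E)[:2]),"HM",n((H-M)[:2]),"mouth dia",n(M2[0]-M2[1]),n(M2[2]-M2[3]))
a=lambda p:np.degrees(np.arctan2(p[1]-H[1],p[0]-H[0]))%360
print(a(K),a(E),a(M))
c=load("w1"); g=lambda a:(260+a[0]/4,130+a[1]/4)
print("rod top",atz(c,g((170,222)),.171),"spat",atz(c,g((427,254)),.176),"collar l/r",atz(c,g((132,182)),.126),atz(c,g((228,182)),.126),"shelf corners",atz(c,g((64,74)),.12),atz(c,g((756,149)),.12),atz(c,g((48,254)),.12),atz(c,g((722,326)),.12))
E
```

```text
H [0.66113918 0.13254696 0.151     ] K [0.5761063  0.13280551 0.181     ] E [0.50189163 0.13222724 0.143     ] M [0.54236958 0.02948643 0.09      ]
HK 0.08503326877816104 HE 0.1592478729046417 HM 0.15725040703765233 mouth dia 0.06722187232967908 0.06615668928096491
179.82578550223823 180.11503266820202 220.9493210384412
rod top [ 0.4892877  -0.20348221  0.171     ] spat [ 0.48274409 -0.26265823  0.176     ] collar l/r [ 0.48984595 -0.19065131  0.126     ] [ 0.48977416 -0.21623481  0.126     ] shelf corners [ 0.51785418 -0.17282252  0.12      ] [ 0.49722975 -0.35845833  0.12      ] [ 0.46854727 -0.16639725  0.12      ] [ 0.44722088 -0.35404526  0.12      ]
```

```bash
python3 - <<'E'
from h import *
H=np.array([0.6611,0.1327])
p=lambda a,z=.165:[*(H+.085*np.array([np.cos(np.radians(a)),np.sin(np.radians(a))])),z]
fingers.gripper_to(0.5)
robot.move_to(p(180,.24),[180,0,0])
print(robot.line_to(p(180),velocity=.12,f_stop=15), robot.current_tool_pos(),robot.current_contact_force())
fingers.gripper_to(0.0,force=30); print(robot.current_finger_gap()*85,robot.current_contact_force(),robot.current_time_s())
snap("side","d1")
for a in np.linspace(180,221,7)[1:]:
    robot.line_to(p(a),[180,0,a-180],velocity=.06)
    print(round(a),np.round(robot.current_contact_force(),1))
print(robot.current_tool_pos(),p(221),robot.current_time_s(),robot.current_finger_gap()*85)
cp,im=snap("wrist","w3")
E
```

```text
False [0.57696664 0.13278657 0.16642382] [-0.22421039  0.49527172 -0.34059582]
14.814335166045526 [-0.85980398  0.6824922   4.68294529] 7.5
187 [-0.1  2.1  4.8]
194 [-0.7  3.8  4.8]
200 [-0.   3.7  6.2]
207 [-0.1  3.9  5.9]
214 [-1.2  3.8  6.3]
221 [-1.7  3.4  6.1]
[0.59711142 0.07965698 0.16631334] [np.float64(0.5969496856810643), np.float64(0.07693498253580691), 0.165] 9.45 15.113944425271237
```

View pics/w3.png

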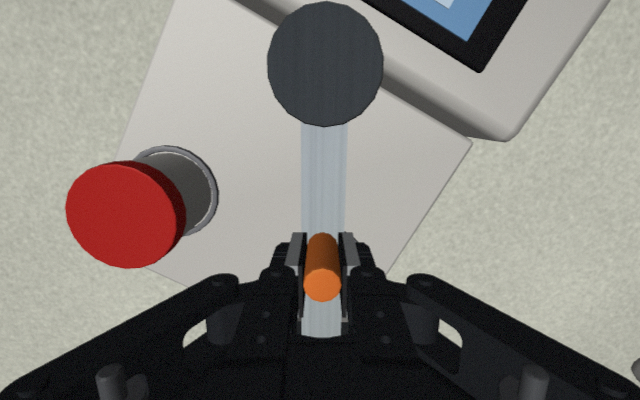

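```bash
python3 - <<'E'
from h import *
H=np.array([0.6611,0.1327])
p=lambda a,z=.165:[*(H+.085*np.array([np.cos(np.radians(a)),np.sin(np.radians(a))])),z]
def ang():
    q=robot.current_tool_pos(); return np.degrees(np.arctan2(q[1]-H[1],q[0]-H[0]))%360
robot.pause(.3); print(ang())
a=221
for i in range(4):
    if ang()>220.85: break
    a+=max(.5,221-ang()); robot.line_to(p(a),[180,0,a-180],velocity=.05); robot.pause(.3); print(a,ang(),robot.current_contact_force())
fingers.gripper_to(0.5)
q=robot.current_tool_pos(); print("rel",q,robot.current_contact_force())
robot.line_to([q[0],q[1],.25],velocity=.15)
robot.move_to([0.53,0.06,0.34],[180,0,0]); robot.pause(.2)
snap("wrist","w4"); print(robot.current_time_s())
a=cv2.imread("pics/w4.png"); cv2.imwrite("pics/w4z.png",cv2.resize(a[20:240,230:430],(545,600),interpolation=2))
E
```

```text
219.6344560667852
222.3655439332148 220.3881166415551 [-2.56973522  3.73871994  7.4912744 ]
222.97742729165972 220.8160381766173 [-2.77156193  5.0565995   7.27850734]
223.47742729165972 221.28531871716174 [-2.27016959  4.81736577  6.75647772]
rel [0.59920605 0.07303068 0.16421657] [-0.64786994 -0.15923861 -0.31331057]
13.475
```

View pics/w4.png

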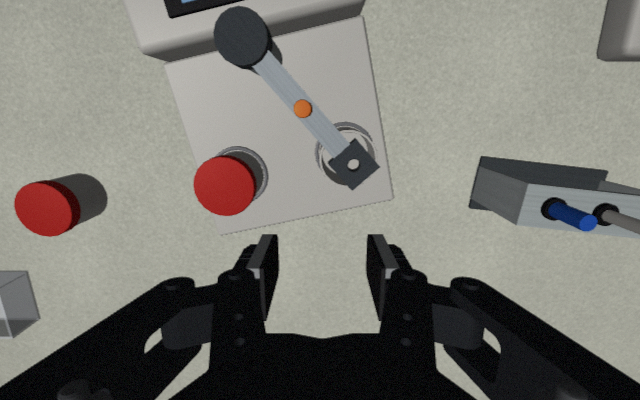

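View pics/w4z.png

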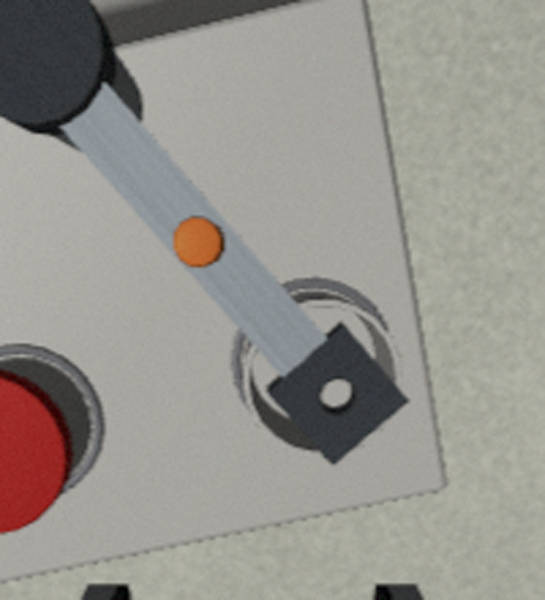

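```bash
python3 - <<'E'
from h import *
c=load("w4"); f=lambda a:(230+a[0]/2.725,20+a[1]/2.725)
H=atz(c,(242,37),.151);E=atz(c,f((337,393.5)),.143);K=atz(c,f((198,242)),.181)
print(H,E,K,np.linalg.norm((H-E)[:2]))
for h in (H,np.array([.6611,.1325])):
  for p in (K,E,np.array([.5424,.0295])): print(np.degrees(np.arctan2(p[1]-h[1],p[0]-h[0]))%360)
# overlay predicted mouth
a=cv2.imread("pics/w4.png"); z=cv2.resize(a[20:240,230:430],(545,600),interpolation=2)
for r,col in ((.035,(0,255,0)),(.032,(255,255,0))):
  pts=[proj(c,[.5424+r*np.cos(t),.0295+r*np.sin(t),.09]) for t in np.linspace(0,6.28,60)]
  cv2.polylines(z,[np.int32([[(q[0]-230)*2.725,(q[1]-20)*2.725] for q in pts])],True,col,1)
cv2.imwrite("pics/w4o.png",z)
E
```

```text
[0.66043223 0.13185892 0.151     ] [0.54287788 0.02692834 0.143     ] [0.59766221 0.07616475 0.181     ] 0.15757364497332496
221.58179270109397
221.75252428675637
220.93220785828217
221.60633739282216
221.76466613685312
220.9492804688193
```

View pics/w4o.png

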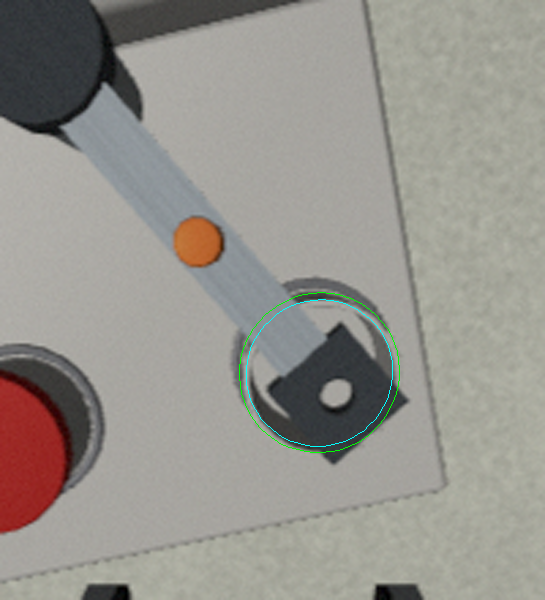

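```bash
python3 - <<'E'
from h import *
f=lambda a:(230+a[0]/2.725,20+a[1]/2.725)
for n,a,b in (("w2",(418,18),(495,505)),("w4",(364,0),(444,487))):
    c=load(n); A=atz(c,f(a),.02);B=atz(c,f(b),.02); d=A-B; y=np.degrees(np.arctan2(d[1],d[0])); print(A,B,y,y+208.65)
c=load("w2"); l=[]
A=atz(c,(190,75),.02);B=atz(c,(241,241),.02); d=A-B; y=np.degrees(np.arctan2(d[1],d[0])); print(y,y+208.65)
# overlay w2 rim
for n in("w2","w4"):
  c=load(n);a=cv2.imread(f"pics/{n}.png"); z=cv2.resize(a[110:210,290:420],(780,600),interpolation=2)
  for r,zz,col,ce in ((.035,.09,(0,255,0),(.5424,.0295)),(.0415,.026,(255,0,255),(.5424,.0295))):
    pts=[proj(c,[ce[0]+r*np.cos(t),ce[1]+r*np.sin(t),zz]) for t in np.linspace(0,6.28,90)]
    cv2.polylines(z,[np.int32([[(q[0]-290+.5)*6,(q[1]-110+.5)*6] for q in pts])],True,col,1)
  cv2.imwrite(f"pics/{n}p.png",z)
E
```

```text
[0.71120334 0.00824637 0.02      ] [ 0.47224532 -0.04461759  0.02      ] 12.47445684265908 221.12445684265907
[0.70704983 0.00690619 0.02      ] [ 0.47190689 -0.04423139  0.02      ] 12.26932111721284 220.91932111721286
12.092446068197768 220.74244606819778
```

View pics/w2p.png

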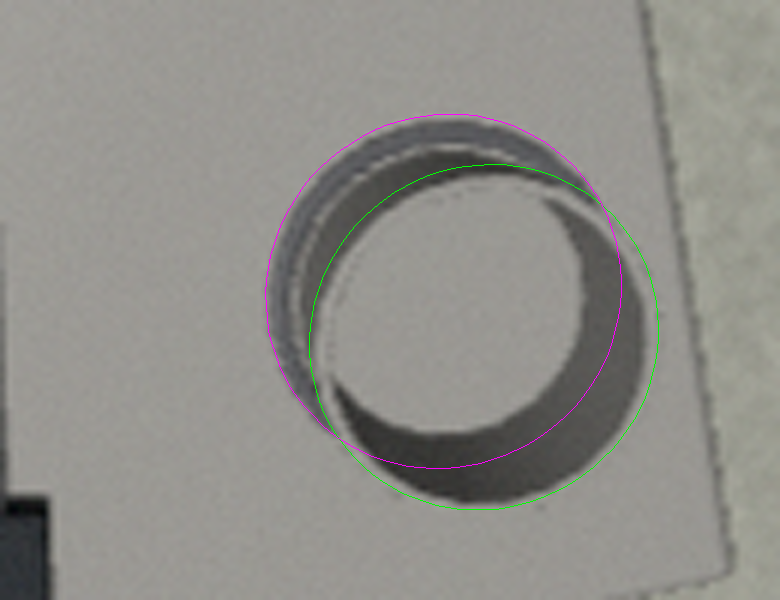

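View pics/w4p.png

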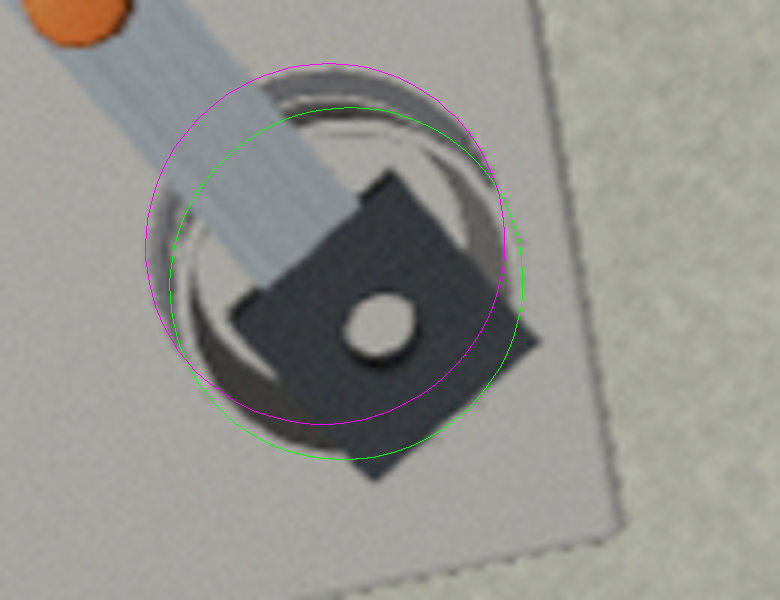

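```bash
python3 - <<'E'
from h import *
H=np.array([0.6611,0.1325])
p=lambda a,z=.165:[*(H+.085*np.array([np.cos(np.radians(a)),np.sin(np.radians(a))])),z]
def ang():
    q=robot.current_tool_pos(); return np.degrees(np.arctan2(q[1]-H[1],q[0]-H[0]))%360
a=221.65
robot.move_to(p(a,.24),[180,0,a-180]); robot.line_to(p(a),velocity=.12,f_stop=15)
fingers.gripper_to(0.0,force=30); robot.pause(.1); a0=ang(); print(a0,robot.current_contact_force())
c=a
for i in range(6):
    c-=max(.4,(ang()-(a0-.8))*.8); robot.line_to(p(c),[180,0,c-180],velocity=.05); robot.pause(.15); print(c,ang(),np.round(robot.current_contact_force(),1))
    if ang()<a0-.7: break
fingers.gripper_to(0.5); print(ang())
q=robot.current_tool_pos(); robot.line_to([q[0],q[1],.25],velocity=.2)
robot.move_to([0.53,0.06,0.34],[180,0,0]); robot.pause(.2)
snap("wrist","w5"); print(robot.current_time_s())
c=load("w5");a=cv2.imread("pics/w5.png"); z=cv2.resize(a[110:210,290:420],(780,600),interpolation=2)
cv2.imwrite("pics/w5p.png",z)
E
```

```text
221.56420759242434 [-0.93724407  0.30283137  5.79418504]
221.01 221.54696415536418 [-0.7 -0.6  5.4]
220.3837947496481 221.33030093681816 [ 0.3 -1.6  4.6]
219.93092007413304 220.97262684204787 [ 0.4 -1.8  4.6]
219.53092007413304 220.59823664859044 [ 0.3 -1.5  5.2]
219.36434557862643
18.775
```

View pics/w5p.png

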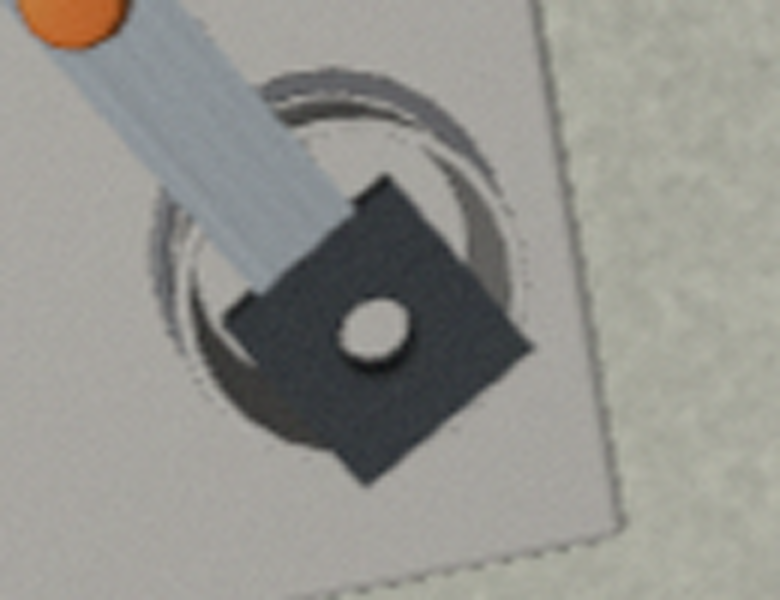

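```bash
python3 - <<'E'
from h import *
c=load("w5"); f=lambda a:(290+a[0]/6-.4,110+a[1]/6-.4)
E=atz(c,f((377,332)),.143);K=None
h=np.array([.6608,.1322]); print(E,np.degrees(np.arctan2(E[1]-h[1],E[0]-h[0]))%360, np.linalg.norm(E[:2]-h))
E
python3 - <<'E'
from h import *
# grasp rod
g=[.4893,-.2034]; yaw=84
for y in (84,-96): 
  print(y,robot.inverse_kinematics([*g,.152],[180,0,y]), robot.inverse_kinematics([.542,.029,.3],[180,0,y]),robot.inverse_kinematics([.542,.029,.17],[180,0,y]),robot.inverse_kinematics([.542,.029,.17],[180,0,41]))
E
```

```text
[0.54212159 0.02826803 0.143     ] 221.21007555258421 0.15775429899165022
84 [ 46.0846358   23.26158835 -33.37112174  97.09040228  14.00474295
  63.85177496   2.63333948] [ 25.78406304  20.47938035 -42.4297735   80.90659739  13.73396451
  83.86106773 -22.28678182] [ 25.21853466  25.46673422 -41.01262293  93.52575424  17.7560473
  67.70590179 -25.84573907] [ 20.26351963  23.76726441 -33.74070379  93.70663056  14.09371495
  66.82123554 -65.81738558]
-96 [  28.03244806   20.15785007   -9.37498543   97.78682333    3.63336587
   62.35070044 -168.46545349] [ -49.1648675    24.59214376   64.60203057   83.73867361  -22.15362337
   85.51171062 -170.91146575] [ -43.44100514   27.39954534   53.84220785   96.14539907  -23.52142295
   68.5923418  -169.87150169] [ 20.26351963  23.76726441 -33.74070379  93.70663056  14.09371495
  66.82123554 -65.81738558]
```

```bash
python3 - <<'E'
from h import *
g=[.4893,-.2034]; o=[180,0,84]
fingers.gripper_to(0.6)
robot.move_to([*g,.26],o)
print(robot.line_to([*g,.153],velocity=.12,f_stop=12),robot.current_tool_pos())
fingers.gripper_to(0.0,force=50); print(robot.current_finger_gap()*85,robot.current_contact_force(),robot.current_tool_pos())
snap("wrist","w6")
print(robot.line_to([*g,.33],velocity=.15,f_stop=25),robot.current_contact_force())
snap("wrist","w7"); snap("scene","s7")
print(robot.current_time_s())
E
```

```text
False [ 0.49004993 -0.20351301  0.15384743]
16.666637476225066 [-0.68127641 -0.11815212  3.83714951] [ 0.48974595 -0.20359087  0.15380546]
False [-0.12015401 -1.09723958 -0.91991577]
23.6417
```

View pics/w7.png

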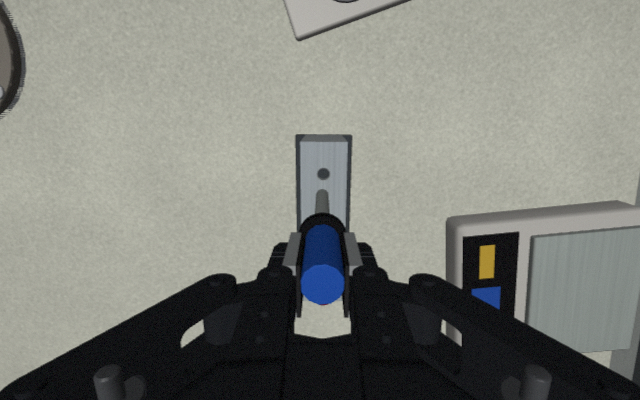

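View pics/s7.png

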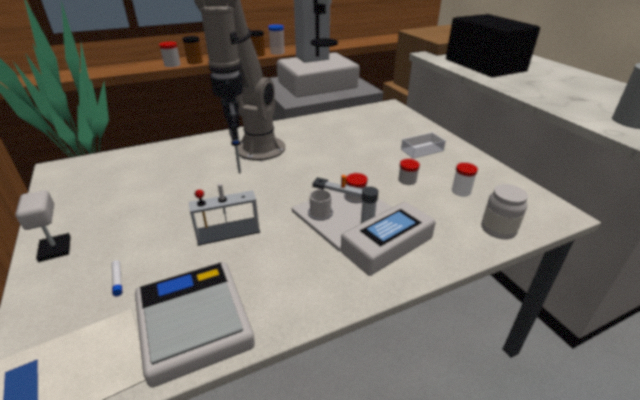

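```bash
python3 - <<'E'
from h import *
c=vision.calibration("wrist"); K,T=c["mtx"],c["T_tool_cam"]
for x in (-.002,0,.002): print(x,[proj((K,T),[x,0,z]).round(1) for z in (.129,.034,.028,-.017)])
a=cv2.imread("pics/w7.png")[160:320,270:380]; cv2.imwrite("pics/w7z.png",cv2.resize(a,(412,600),interpolation=2))
E
```

```text
-0.002 [array([322.1, 195. ]), array([322. , 239.1]), array([321.9, 243.6]), array([321.8, 290.1])]
0 [array([322.1, 192.7]), array([322. , 235.7]), array([321.9, 240. ]), array([321.8, 285.5])]
0.002 [array([322.1, 190.3]), array([322. , 232.3]), array([321.9, 236.5]), array([321.8, 280.9])]
```

View pics/w7z.png

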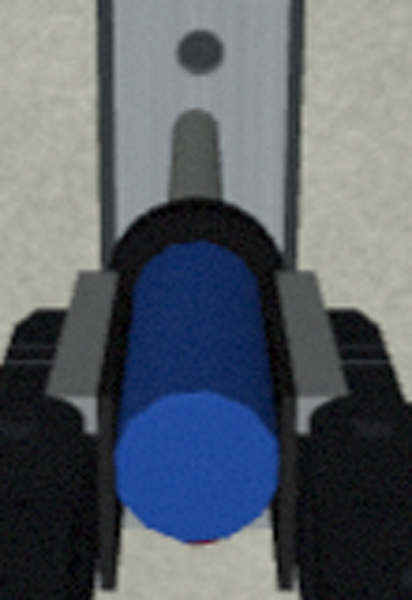

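```bash
python3 - <<'E'
from h import *
robot.move_to([.5421,.0283,.33],[180,0,41]); 
robot.line_to([.5421,.0283,.285]);robot.pause(.2)
print(robot.current_tool_pos(),robot.current_eef_rot(),robot.current_time_s())
snap("wrist","w8"); snap("side","d8"); snap("scene","s8")
a=cv2.imread("pics/w8.png")[130:310,260:390]; cv2.imwrite("pics/w8z.png",cv2.resize(a,(433,600),interpolation=2))
a=cv2.imread("pics/d8.png")[100:220,250:390]; cv2.imwrite("pics/d8z.png",cv2.resize(a,(700,600),interpolation=2))
a=cv2.imread("pics/s8.png")[110:230,260:400]; cv2.imwrite("pics/s8z.png",cv2.resize(a,(700,600),interpolation=2))
E
```

```text
[0.54287671 0.02832187 0.28636474] [ 1.79910030e+02 -1.23235288e-01  4.09832636e+01] 25.4
```

View pics/w8z.png

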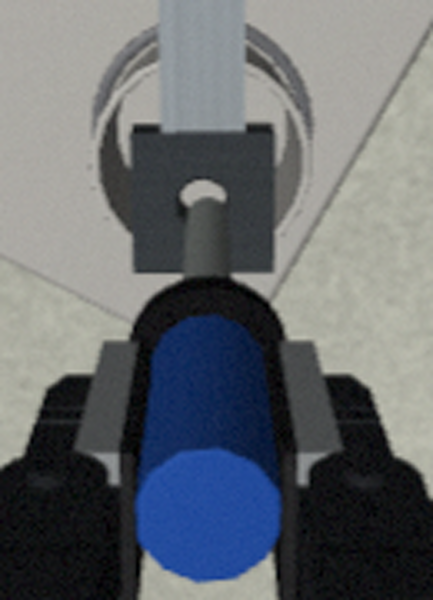

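View pics/d8z.png

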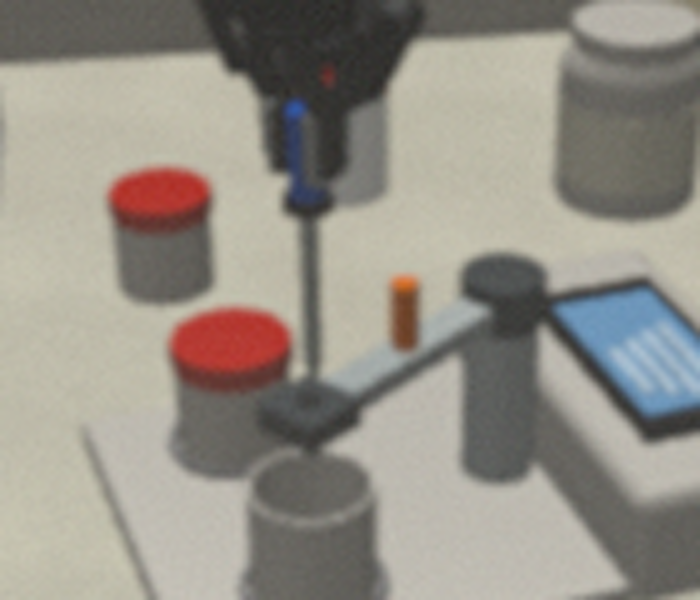

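View pics/s8z.png

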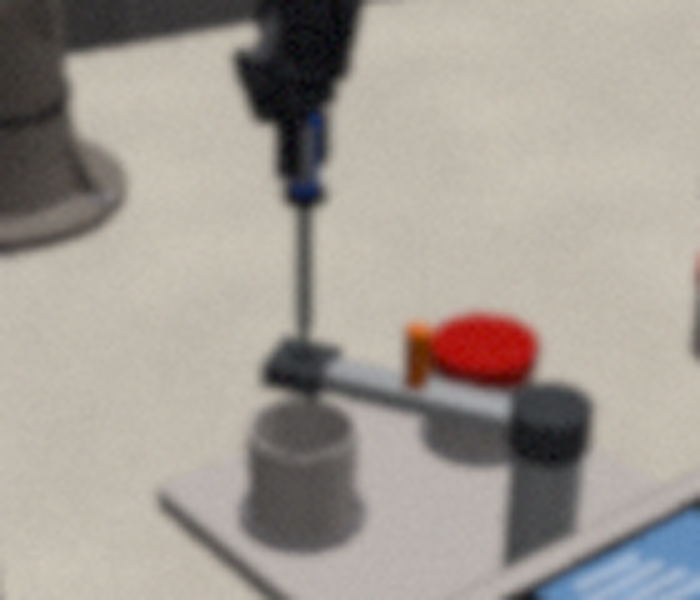

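```bash
python3 - <<'E'
from h import *
c=vision.calibration("wrist"); cp=(c["mtx"],c["T_tool_cam"]); f=lambda a:(260+a[0]/3.333-.35,130+a[1]/3.333-.35)
Z=.2864-.143
for q in ((134,132),(274,132),(274,272),(134,272),(204,202),(203,197)): print(q,atz(cp,f(q),Z).round(4))
print("tip seen",atz(cp,f((207,200)),.129).round(4), "shaft mid", atz(cp,f((207.5,235)),.1).round(4),"grip top",atz(cp,f((208,515)),-.017).round(4))
E
python3 - <<'E'
import cv2
a=cv2.imread("pics/w8.png")[165:220,292:352]; cv2.imwrite("pics/w8y.png",cv2.resize(a,(600,550),interpolation=2))
E
```

```text
(134, 132) [ 0.0174 -0.0189  0.1434]
(274, 132) [0.0174 0.0175 0.1434]
(274, 272) [-0.0207  0.0181  0.1434]
(134, 272) [-0.0207 -0.0196  0.1434]
(204, 202) [-0.0013 -0.0007  0.1434]
(203, 197) [ 1.000e-04 -1.000e-03  1.434e-01]
tip seen [2.80e-03 1.00e-04 1.29e-01] shaft mid [0.0018 0.0003 0.1   ] grip top [ 0.0008  0.0005 -0.017 ]
```

View pics/w8y.png

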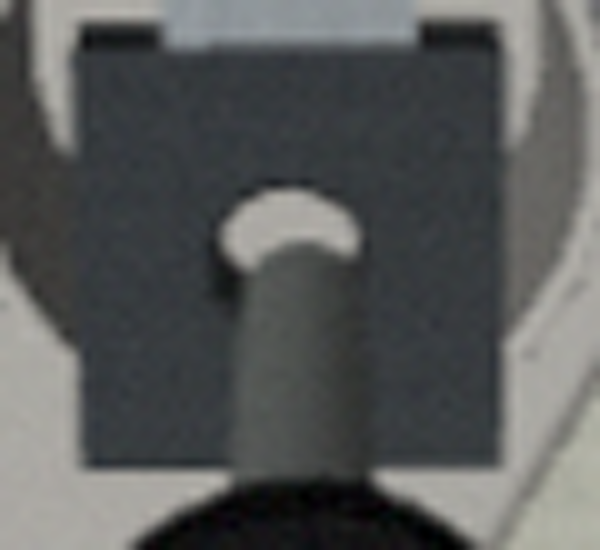

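```bash
python3 - <<'E'
from h import *
robot.line_to([.5400,.0281,.279],[180,0,41],velocity=.05);robot.pause(.3)
print(robot.current_tool_pos(),robot.current_time_s(),robot.current_contact_force())
snap("wrist","w9")
a=cv2.imread("pics/w9.png")[165:220,292:352]; cv2.imwrite("pics/w9y.png",cv2.resize(a,(600,550),interpolation=2))
E
```

```text
[0.54010398 0.02815038 0.27910806] 26.125 [-0.61587587 -0.31060051 -1.69601531]
```

View pics/w9y.png

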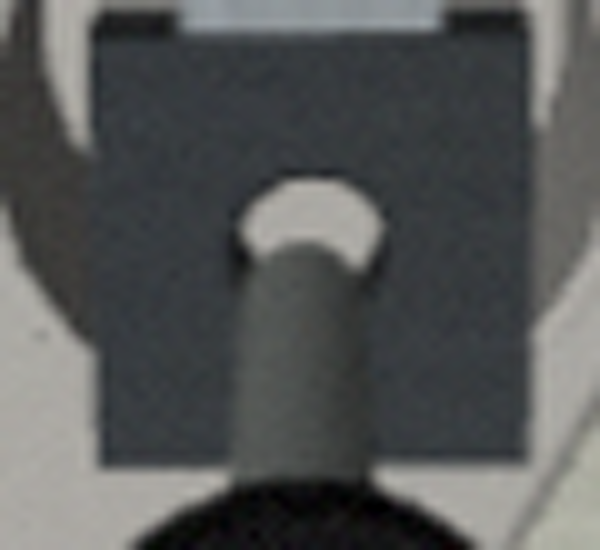

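```bash
python3 - <<'E'
from h import *
print(robot.line_to([.5402,.0280,.235],velocity=.06,f_stop=5),robot.current_tool_pos(),robot.current_contact_force(),robot.current_time_s())
snap("side","d10"); snap("wrist","w10")
a=cv2.imread("pics/d10.png")[100:220,250:390]; cv2.imwrite("pics/d10z.png",cv2.resize(a,(700,600),interpolation=2))
E
```

```text
False [0.54048183 0.02809759 0.23533364] [-0.50592318 -0.36591938 -0.52926509] 27.0583
```

View pics/d10z.png

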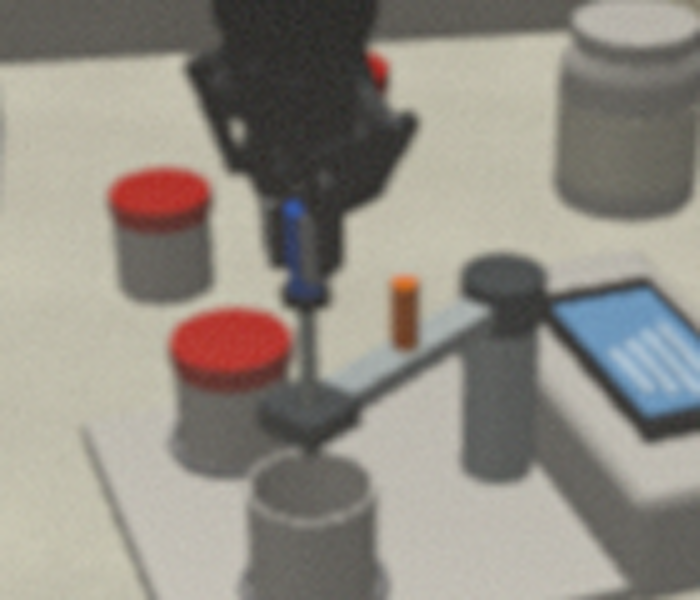

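```bash
python3 - <<'E'
from h import *
print(robot.line_to([.5402,.0280,.184],velocity=.06,f_stop=6),robot.current_tool_pos(),robot.current_contact_force())
print(robot.line_to([.5402,.0280,.172],velocity=.02,f_stop=4),robot.current_tool_pos(),robot.current_contact_force(),robot.current_time_s())
snap("side","d11");snap("wrist","w11")
a=cv2.imread("pics/d11.png")[100:220,250:390]; cv2.imwrite("pics/d11z.png",cv2.resize(a,(700,600),interpolation=2))
E
```

```text
False [0.54058392 0.02808907 0.18444412] [-0.05634948  1.26104027 -1.13358891]
True [0.54044058 0.02799739 0.17678221] [1.88101429e-01 1.17824621e-03 4.00624594e+00] 28.6
```

View pics/d11z.png

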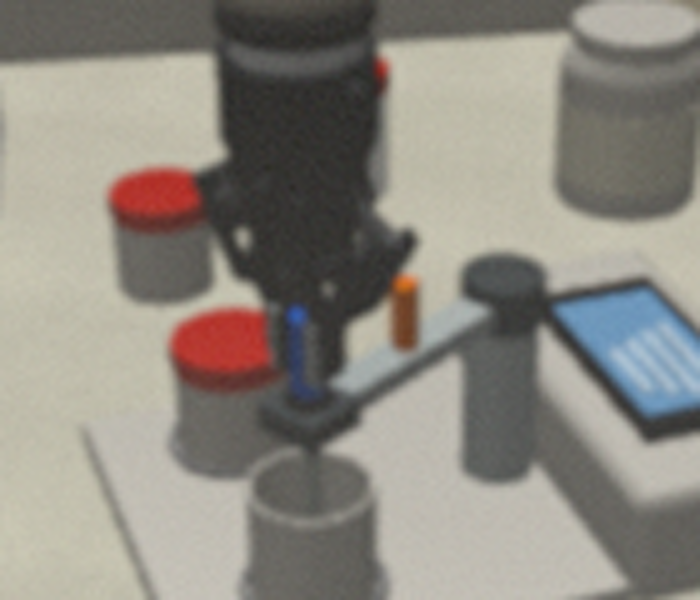

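View pics/w11.png

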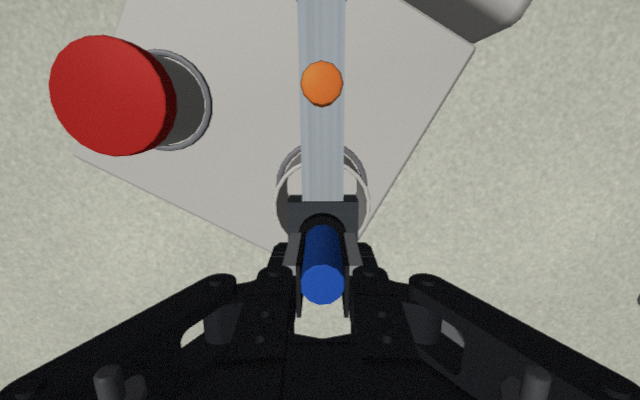

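Contact came at TCP z 0.1768, which is the height predicted for the collar on the eye. Releasing now.

```bash
python3 - <<'E'
from h import *
fingers.gripper_to(0.5); robot.pause(.2)
q=robot.current_tool_pos(); robot.line_to([q[0],q[1],.32],velocity=.12)
robot.move_to([0.50,-0.02,0.36],[180,0,0]); robot.pause(.3)
snap("wrist","w12");snap("side","d12");snap("scene","s12"); print(robot.current_time_s(),robot.current_contact_force())
a=cv2.imread("pics/d12.png")[100:340,230:400]; cv2.imwrite("pics/d12z.png",cv2.resize(a,(425,600),interpolation=2))
a=cv2.imread("pics/s12.png")[120:270,170:430]; cv2.imwrite("pics/s12z.png",cv2.resize(a,(780,450),interpolation=2))
E
```

```text
31.6583 [ 0.52040409 -0.50268768 -0.23263405]
```

View pics/w12.png

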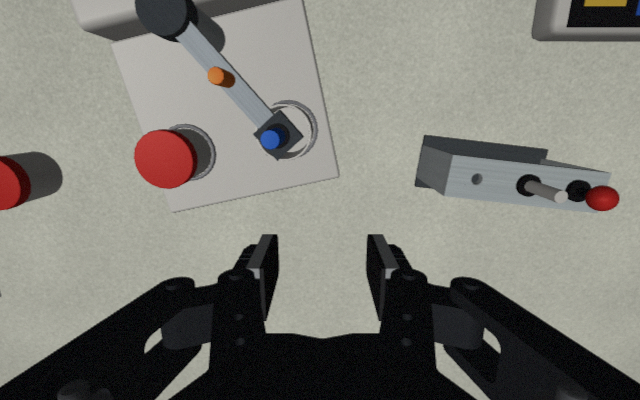

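View pics/d12z.png

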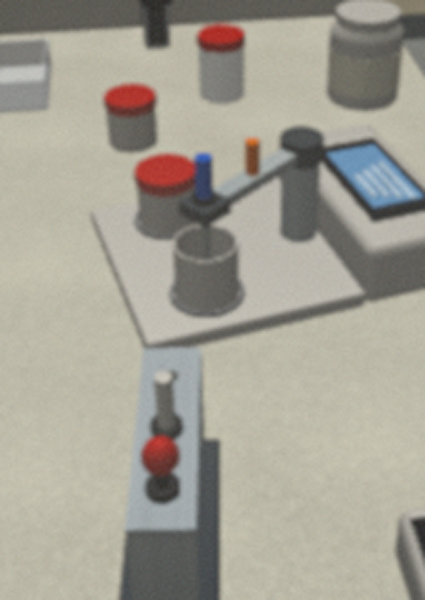

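View pics/s12z.png

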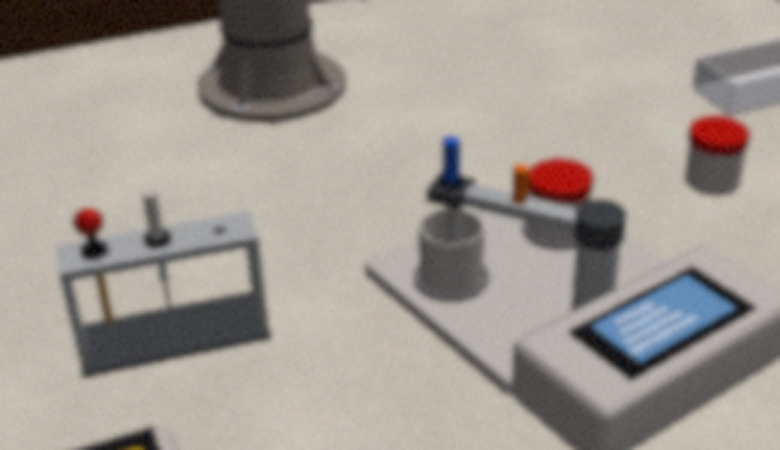

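The rod hangs upright in the eye at (272,140) in the wrist view, with its shaft centred in the jar mouth. The other tools and jars are undisturbed.

```bash
python3 - <<'E'
from h import *
print(workorder.close_job(), robot.current_time_s())
E
```

```text
the job is handed in; nothing more can be done
the job is handed in; nothing more can be done
```

The job is done and handed in at about 32 s, against the 64 s limit. The stirring rod now hangs through the eye into the open jar, with its collar resting on the eye.

- **Guide arm:** I gripped the orange knob and swung the arm about 41°. It overshot by roughly 2 mm at the eye, so I gripped the knob again and moved it back. The last measurement put the eye about 1.2 mm from the centre of the jar's mouth. That is within the camera calibration's stated 2 mm, so I left it there.
- **Rod:** I lifted it from the rack, lined its tip up with the hole by the wrist camera and lowered it. It went through the hole without snagging. Contact (4 N) came at the height calculated for the collar meeting the eye, and then I let go.
- **Final pictures (wrist, side and scene):** The rod stands upright in the eye with its shaft inside the jar. By eye, both jars are in their seats, and the spatula, dip gauge and red jar are where they were. The gripper is clear of everything.
- **Disagreement:** The wrist camera measured the eye 157.6 to 159.2 mm from the hinge, depending on the picture, where it should be 160 mm. That is also within calibration, and I set the final rod alignment from the rod and eye seen in the same picture. No check failed.

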